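# Build up the closet lantern and hold its lamp cap at the half-turn test position

### The arm

A 6-joint arm with a two-finger parallel gripper is mounted at the origin on the work surface. World frame = base frame: x ahead of the robot, y to its left, z up, the work surface at z = 0. Lengths are in m, angles in rad, forces in N, time in s.
With the tool pointing down it reaches from about 0.275 to 0.725 m from the base axis. Payload 15.9 kg.
Tool frame: the origin (TCP) lies on the centre line of the jaws, within the pads' length; the fingertips stand 19 mm ahead of it and the grasp point (between the pads) is the TCP; x points along the fingers, y is the direction in which the jaws open and shut, and the axes are right-handed (so a half turn about x gives the same grasp; the last joint's range is limited). The gripper opens to 85 mm and grips with 20 to 120 N. Pads are 22 mm wide; open, the fingers measure 114 mm over their backs; the gripper's body (76 mm by 85 mm) begins 54 mm behind the grasp point. The pads swing forward as they close: fully open they stand 13 mm farther back than shut.
Start: joints at [1.301, 0.213, -0.034, 1.323, 0, 1.571], TCP at [0.133, 0.482, 0.214] pointing down, gripper open.
Joint ranges: [-2.98, 2.98], [-0.74, 1.72], [-1.14, 1.35], [-2.1, 2.04], [-1.57, 1.44], [-3.14, 3.14]. Speed limits (rad/s): [1.89, 1.89, 2.39, 2.57, 3.14, 3.14].

### API

Orientations are given as a unit quaternion [x, y, z, w].
In Python, from workcell import bot, viewer gives the robot as it stands.
- The arm moves only by the shell command python3 -m crank 'ROWS' [OPENING] [FORCE]. ROWS is a JSON object of lists of equal length, an entry for each row: "travel": the shift along the tool's x, y, z scaled (see below), a list of three; "angular": the turn, a rotation vector about the tool's x, y, z scaled (see below), a list of three. A call has 1 to 12 rows; each row shifts and turns the commanded pose from where the row before left it, along the tool's axes as they then stand; what a row does not reach is not made up. The controller multiplies each number of a shift by 50 mm and each number of a turn by 6 degrees. A row lasts 1/8 s, in which the tool goes at most 62.5 mm and 10.7 degrees, less where a joint would pass 70% of its speed; a pose out of reach is approached as far as the arm can. A call with a number of a shift or a turn outside -1 to 1 is refused whole. A call with a gripper value outside its range is refused whole. OPENING is the closure, from -1 (fully open) to 1 (shut), so that 0 is half open, set as the call begins (- or left out, the last holds). The fingers move at their own pace and stop on an object; FORCE is the grip in N (left out, the last holds). Time passes only in rows, so rows that do not move let the fingers close. It gives the time, the measured TCP pose, the force and the opening at its end, in the units of the state.
- bot.observe(): the state, without advancing time (a new reading comes with each control period).
- viewer.read_camera(name): name is "side" or "top" or "wrist"; returns the picture (480x640x3 uint8, red, green, blue); there is no depth.
- viewer.camera_model(name): a dict with "fx", "fy", "cx", "cy" (pixels), "world_to_cam" (4x4, takes a point from world to camera coordinates); the wrist camera has in their place "tool_from_camera" (4x4, takes a point from camera to tool coordinates, whose origin is the TCP and whose axes are the tool frame's). Camera axes: x right, y down, z forward; pixel columns grow to the right and rows downward; lengths in m; the calibration is good to about 2 mm. A picture is of the moment at which its call begins: read the wrist's pose just before it. camera_model takes no time and is no camera call.
- bot.sign_off(): hands the job in, once; it reports no verdict.
The state is a dict: "t": time; "joint_positions": joint angles; "qvel": joint speeds; "joint_torque": joint torques, N m; "tool_pos": TCP position; "tcp_rot": TCP orientation; "ft_force": force on the tool from outside, world axes, zero at the start; "moment": the same for the moment, N m; "grip_width": finger opening in m.
Only numpy, scipy, OpenCV 4.12 (cv2) and the standard library are available. Lean on these libraries where they do the work, as an engineer would, in place of code of your own. Each camera call takes 0.05 s, during which the arm holds its last target.

### The job

Build up the emergency lantern: set the loose battery case squarely on top of the fixed one, down between the guide ears, and let go of it; then put the lamp cap fully home into the bayonet socket in its top and twist the cap clockwise (seen from above) to the test position, half-way through its 90-degree turn and well short of the lock click. Finish while still gripping the cap and holding it steady at half-way (it springs part of the way back if released); never turn it as far as the click, and leave everything else on the ledge where it is.

Things in the scene. Friction and masses are not known exactly. Their poses are not given: they have to be found in the camera images.
- dock: Fixed foot of the column, never moves in a run: black plate 116 x 92 x 20 mm with a first aluminium battery case (90 x 66 mm, x by y) fixed on it, its top 62 mm above the ledge. Origin: centre of the underside.
- seat (a point): Centre of the dock's top face (62 mm above its origin, same axes), on which the loose case's underside rests. Six steel guide ears around it rise about 12 mm and lean outwards; at their foot they leave 1.5 to 3 mm beside the case, at their tips about 6 mm. On the long sides they stand near the corners: the middle 50 mm is free for fingers.
- power_case: Loose closed aluminium battery case, 90 (x) x 66 (y) x 56 (z) mm, about 0.4 kg, with a keyhole-shaped socket in its top. Starts upright on the ledge. Origin: centre of its underside. Fits the dock either way round, its x along the dock's x. Grasp it across y at the middle of the long sides.
- socket (a point): Centre of the socket mouth on the top face of power_case, 56 mm above its origin, same axes. Round hole 34 mm across through a 5 mm top plate, with two notches 11 mm wide reaching 23 mm out along +x and -x.
- carrier (a joint): Hidden turning carrier inside the socket that catches the cap's lugs; 0 at rest, grows clockwise seen from above (rad); about 0.15 behind the cap's own turn (play). Turns only clockwise from 0; light return spring, 0.1 N m per rad. Cap's turn: about 90 degrees in all; from 45 to 60 the lugs begin to push light spring plungers, click past at about 80 and are locked beyond; 45 is half-way.
- lamp_cap: Loose bayonet lamp cap, about 0.12 kg, 51 mm tall, standing on its plug. Origin: centre of the plug's underside. Plug 28 mm diameter, 12 mm long; two lugs at its foot along +x and -x (5 mm wide, 5 mm tall, out to 20 mm from the axis). Flange 56 mm diameter from 12 to 20 mm height. Enters either way round with its x along the case's x; home when the flange rests on the case (origin 12 mm below socket).
- bar (a point): Middle of the cap's grip bar, 36 mm above the cap's origin, same axes. Bar 46 mm long along x, 14 mm thick in y, from 20 to 51 mm above the origin; grip it across y. Once the cap is turned, its lugs are caught under the socket plate with 2 mm of vertical play.
- headlamp: Bystander: red headlamp housing, about 45 x 68 x 36 mm; origin under its centre.
- whistle: Bystander: yellow plastic whistle, about 50 x 20 x 21 mm; origin under its round end.
- flashlight: Bystander: aluminium flashlight lying along its x, about 126 x 33 x 33 mm; origin under its middle.
- carabiner: Bystander: steel carabiner lying flat, about 75 x 47 x 9 mm; origin under its middle.
- tray: Bystander: clear acrylic tray, 150 x 110 x 30 mm, with three battery cells; origin under its centre.
- tin: Bystander: closed round tin, 60 mm diameter, 55 mm tall; origin under its centre.
- toggle (a joint): Bystander: black toggle switch of the closet light, lever 40 mm long on a fixed block at the far edge; 0 = leaning to the robot, grows to +x. Not to be moved.
Mind the look-alikes: they are no part of the job. Leave any yellow look-alike of the power_case alone.

How it is judged:
On the way, in this order (a step that is already met when the one before it is completed fails the run):
1. the battery case stands squarely on the fixed one and is let go (horizontal distance between power_case and dock below 0.006 m and z of power_case in the frame of dock between 0.058 and 0.066 m and angle between the x axis of power_case and the x axis of dock, either way round below 0.12 rad and angle between power_case's own z axis and vertical below 0.06 rad and contact force between the fingers and power_case below 0.1 N), for 0.2 s.
2. the cap is fully home in the socket (horizontal distance between power_case and dock below 0.006 m and z of power_case in the frame of dock between 0.058 and 0.066 m and angle between the x axis of power_case and the x axis of dock, either way round below 0.12 rad and angle between power_case's own z axis and vertical below 0.06 rad and horizontal distance between lamp_cap and socket below 0.006 m and z of lamp_cap in the frame of socket below -0.0085 m and angle between lamp_cap's own z axis and vertical below 0.1 rad), for 0.1 s.
At the end, for the whole second after the job is handed in: The case sits on the fixed one (within 6 mm, 0.12 rad, height within 4 mm, upright); the cap is in the socket (within 6 mm of its axis, no more than 3.5 mm above home, upright), turned 31 to 59 degrees from its entry position (half-way is 45), held still in the fingers with more than 1 N (all of step 2 and angle between the x axis of lamp_cap and the x axis of power_case, either way round between 0.54 and 1.03 rad and contact force between the fingers and lamp_cap above 1 N and angular speed of lamp_cap below 0.15 rad/s and linear speed of lamp_cap below 0.03 m/s); the arm keeps its last pose, push and grip.
It fails at once if the cap is turned as far as the lock click (past 69 degrees) (horizontal distance between lamp_cap and socket below 0.006 m and z of lamp_cap in the frame of socket below -0.0085 m and angle between lamp_cap's own z axis and vertical below 0.1 rad and angle between the x axis of lamp_cap and the x axis of power_case, either way round above 1.2 rad).
It fails at once if a bystander is moved more than 25 mm or the light switch is moved (distance of any of headlamp, whistle, flashlight, carabiner, tray, tin from where it was at the start of the episode above 0.025 m or value of joint toggle above 0.3 rad).
It also fails if it takes over 64 s, if anything falls off the work surface, if the arm or the gripper's body presses on something with over 40 N, if the wrist force passes 120 N, or if a joint passes its speed limit or range.

## Working session

There is one attempt and no reset: what is moved stays moved. The work goes in short steps, Python scripts to look and compute and a shell command to move; the robot and the scene stay as the last step left them, time stands still between calls to the robot, and variables do not carry over. Pictures are saved under pics/ and viewed, and the job is handed in when it is done.

```bash
ls; mkdir -p pics
python3 - <<'E'
from workcell import bot, viewer
import cv2,numpy as np
np.set_printoptions(precision=4,suppress=True)
print(bot.observe())
for n in ["top","side","wrist"]:
    cv2.imwrite(f"pics/{n}0.png",viewer.read_camera(n)[...,::-1]); print(n,viewer.camera_model(n))
E
```

```text
pics
{'t': 0.0, 'joint_positions': array([ 1.301 ,  0.2133, -0.035 ,  1.3235, -0.    ,  1.5708]), 'qvel': array([-0.001 ,  0.0002, -0.0016, -0.0007, -0.001 , -0.0004]), 'joint_torque': array([  0.0001, -68.6167,  48.7116,   0.0176,   0.    ,   0.    ]), 'tool_pos': array([0.1332, 0.4816, 0.2137]), 'tcp_rot': array([ 0.0947,  0.7007, -0.0955,  0.7006]), 'ft_force': array([ 0.3392, -0.2756,  0.8089]), 'moment': array([-0.0062, -0.0036,  0.0186]), 'grip_width': 0.08534445020206265}
top {'fx': 549.3186453405491, 'fy': 549.3186453405491, 'cx': 317.98351650446176, 'cy': 240.92408331412784, 'world_to_cam': array([[-0.0223, -0.9997, -0.0088,  0.0173],
       [-0.9833,  0.0235, -0.1807,  0.5693],
       [ 0.1809,  0.0047, -0.9835,  1.0256],
       [ 0.    ,  0.    ,  0.    ,  1.    ]])}
side {'fx': 480.77448562908694, 'fy': 480.77448562908694, 'cx': 318.3249612715006, 'cy': 230.61995422684143, 'world_to_cam': array([[ 0.6795, -0.7336, -0.004 , -0.412 ],
       [-0.56  , -0.5152, -0.6488,  0.3525],
       [ 0.4739,  0.4431, -0.7609,  0.8351],
       [ 0.    ,  0.    ,  0.    ,  1.    ]])}
wrist {'fx': 354.55418685692626, 'fy': 354.55418685692626, 'cx': 314.4933442123411, 'cy': 243.52848716936552, 'tool_from_camera': array([[ 0.0003, -0.3276,  0.9448, -0.1613],
       [ 1.    , -0.0003, -0.0004,  0.0004],
       [ 0.0004,  0.9448,  0.3276, -0.0848],
       [ 0.    ,  0.    ,  0.    ,  1.    ]])}
```

View pics/top0.png

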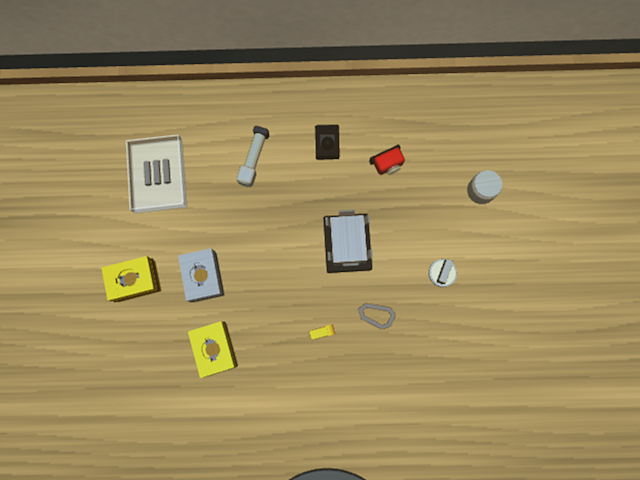

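View pics/side0.png

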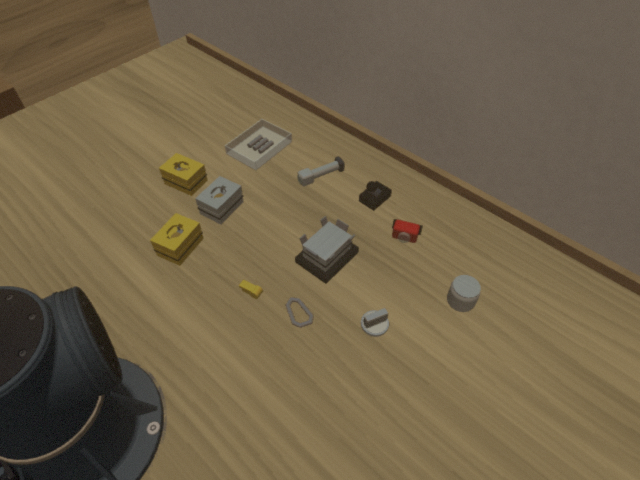

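View pics/wrist0.png

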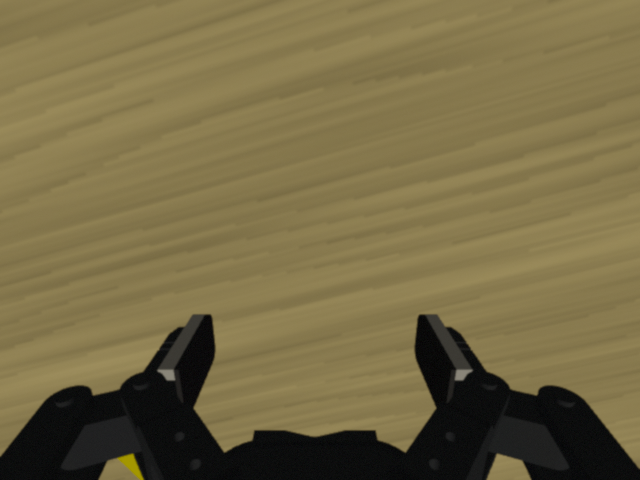

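Candidates in the top view:
- **power_case:** grey box with a keyhole at (200,275). Look-alikes are the yellow boxes at (130,279) and (212,349), and the fixed case in the dock at (348,240).
- **lamp_cap:** white disc with a bar at (443,272). The look-alike is the round tin at (485,185).

I choose the grey box at (200,275) and the barred disc at (443,272). Next I'll check the crop.

Run:
```python
import cv2,numpy as np
im=cv2.imread("pics/top0.png")
a=cv2.resize(im[235:315,160:240],(400,400),interpolation=cv2.INTER_CUBIC)
b=cv2.resize(im[200:280,308:388],(400,400),interpolation=cv2.INTER_CUBIC)
cv2.imwrite("pics/crop1.png",np.hstack([a,b]))
c=cv2.resize(im[247:297,418:468],(400,400),interpolation=cv2.INTER_CUBIC)
s=cv2.imread("pics/side0.png");d=cv2.resize(s[295:345,350:400],(400,400),interpolation=cv2.INTER_CUBIC)
cv2.imwrite("pics/crop2.png",np.hstack([c,d]))
```

```text
(no output)
```

View pics/crop1.png

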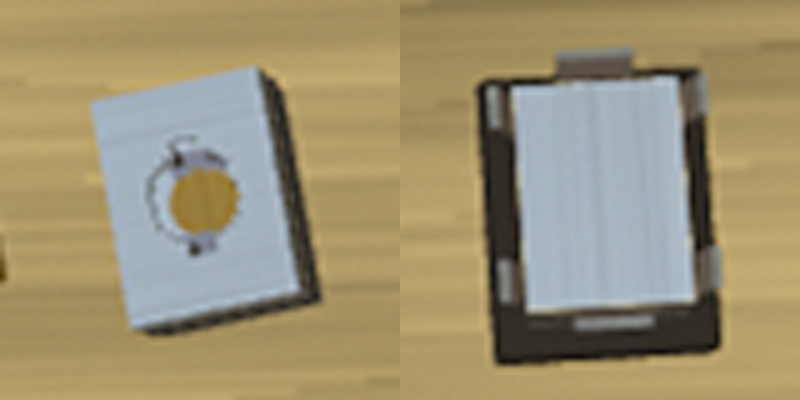

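View pics/crop2.png

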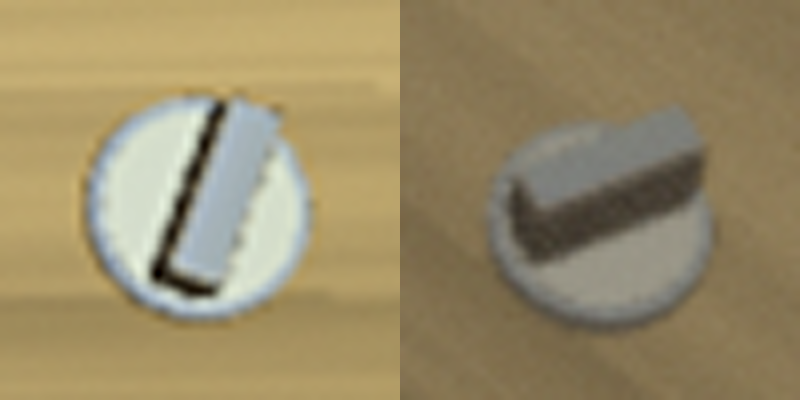

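The crop confirms the grey case with keyhole socket (left), the dock with six ears (right), and the cap with its bar. Next I'll measure them by mask and ray cast.

```bash
cat > h.py <<'E'
import cv2,numpy as np
from workcell import bot,viewer
from scipy.spatial.transform import Rotation as R
np.set_printoptions(precision=4,suppress=True)
def cam(n,st=None):
    m=viewer.camera_model(n)
    if n=="wrist":
        T=np.eye(4);T[:3,:3]=R.from_quat(st["tcp_rot"]).as_matrix();T[:3,3]=st["tool_pos"]
        W=T@m["tool_from_camera"]
    else: W=np.linalg.inv(m["world_to_cam"])
    return m,W
def plane(px,z,mw):
    m,W=mw; px=np.atleast_2d(px).astype(float)
    d=np.c_[(px[:,0]-m["cx"])/m["fx"],(px[:,1]-m["cy"])/m["fy"],np.ones(len(px))]@W[:3,:3].T
    o=W[:3,3]; return o+d*((z-o[2])/d[:,2])[:,None]
def proj(P,mw):
    m,W=mw; q=(np.linalg.inv(W)@np.r_[P,1])[:3]; return np.array([m["fx"]*q[0]/q[2]+m["cx"],m["fy"]*q[1]/q[2]+m["cy"]])
def rectpose(mask,z,mw):
    c,_=cv2.findContours(mask.astype(np.uint8),cv2.RETR_EXTERNAL,cv2.CHAIN_APPROX_NONE)
    c=max(c,key=cv2.contourArea)[:,0]
    P=plane(c,z,mw)[:,:2]
    r=cv2.minAreaRect((P*1000).astype(np.float32)); b=cv2.boxPoints(r)
    e=[b[1]-b[0],b[2]-b[1]]; L=max(e,key=np.linalg.norm)
    yaw=np.degrees(np.arctan2(L[1],L[0])); yaw=(yaw+90)%180-90
    return np.array(r[0])/1000,yaw,r[1]
E
python3 - <<'E'
from h import *
im=cv2.imread("pics/top0.png").astype(int); B,G,Rr=im[...,0],im[...,1],im[...,2]
m=(B>Rr-2)&(B>140)
mw=cam("top")
def sub(x0,x1,y0,y1,mm):
    k=np.zeros_like(mm);k[y0:y1,x0:x1]=mm[y0:y1,x0:x1];return k
print("case",rectpose(sub(170,230,240,310,m),.056,mw))
k=sub(329,370,214,266,m).astype(np.uint8);k=cv2.morphologyEx(k,cv2.MORPH_OPEN,np.ones((7,7)))
print("dock",rectpose(k,.062,mw))
k=sub(425,462,255,290,(B>Rr+8)&(B>150)).astype(np.uint8); k=cv2.morphologyEx(k,cv2.MORPH_OPEN,np.ones((3,3)))
print("bar",rectpose(k,.051,mw))
k=sub(425,462,255,290,~((B<Rr-15))).astype(np.uint8)
print("flange",rectpose(k,.02,mw))
for n,z,px in [("carab",0,(377,315)),("whistle",0,(321,331)),("yel1",.056,(212,349)),("yel2",.056,(130,279)),("tin",.05,(485,185)),("headlamp",.03,(388,159)),("toggle",.03,(327,140)),("flash",.02,(253,157))]: print(n,plane(px,z,mw)[0])
E
```

```text
case (array([0.5095, 0.237 ]), np.float32(11.150444), (89.85246276855469, 65.81698608398438))
dock (array([ 0.5718, -0.0546]), np.float32(1.983017), (88.47679138183594, 64.42933654785156))
bar (array([ 0.5061, -0.2426]), np.float32(-23.802261), (10.082413673400879, 41.53506088256836))
flange (array([ 0.5055, -0.2427]), np.float32(-3.3632965), (53.78408432006836, 54.53403091430664))
carab [ 0.4252 -0.1106  0.    ]
whistle [0.3961 0.0025 0.    ]
yel1 [0.3661 0.209  0.056 ]
yel2 [0.5026 0.3696 0.056 ]
tin [ 0.6755 -0.3318  0.05  ]
headlamp [ 0.7414 -0.1434  0.03  ]
toggle [ 0.7857 -0.0191  0.03  ]
flash [0.7562 0.1356 0.02  ]
```

```bash
cat >> h.py <<'E'
def delta(pos,jaw_deg):
    """jaw_deg: wanted world heading of the tool y axis (mod 180). prints turn about tool x in units, then travel in units after turn (tool axes then)"""
    s=bot.observe(); M=R.from_quat(s["tcp_rot"]).as_matrix(); y=M[:,1]
    h=np.degrees(np.arctan2(y[1],y[0]))
    d=((jaw_deg-h)+90)%180-90      # world-z turn wanted
    turn=-d                        # tool x points down
    # target orientation, exactly down
    hh=np.radians(h+d); Y=np.array([np.cos(hh),np.sin(hh),0]); X=np.array([0,0,-1.]); Z=np.cross(X,Y)
    M2=np.c_[X,Y,Z]
    rv=(R.from_matrix(M).inv()*R.from_matrix(M2)).as_rotvec(degrees=True)
    e=np.array(pos)-s["tool_pos"]
    print("t",s["t"],"pos",s["tool_pos"],"heading",h,"j6",s["joint_positions"][5],"j",s["joint_positions"],"w",s["grip_width"],"F",s["ft_force"])
    print("rotvec units",rv/6,"| err world mm",e*1000,"| travel units after turn",M2.T@e/.05,"| before turn",M.T@e/.05)
E
python3 -c "
from h import *
delta([.5095,.237,.214],101.15)"
```

```text
t 0.15 pos [0.1332 0.4817 0.2139] heading 74.53926041777261 j6 1.570805984364065 j [ 1.301   0.2132 -0.0349  1.3235  0.      1.5708] w 0.08516142401731391 F [-0.8096  0.5941  0.4659]
rotvec units [-4.4351 -0.002   0.0076] | err world mm [ 376.2922 -244.6563    0.1487] | travel units after turn [-0.003  -6.2561  6.4376] | before turn [-0.0009 -2.7098  8.5579]
```

```bash
python3 -m crank '{"travel":[[0,0,0],[0,0,0],[0,0,0],[0,0,0],[0,0,0]],"angular":[[-0.887,0,0],[-0.887,0,0],[-0.887,0,0],[-0.887,0,0],[-0.887,0,0]]}' -1 20
python3 -m crank '{"travel":[[0,-0.4,0.4],[0,-0.7,0.72],[0,-0.7,0.72],[0,-0.7,0.72],[0,-0.7,0.72],[0,-0.7,0.72],[0,-0.7,0.72],[0,-0.7,0.72],[0,-0.7,0.72],[0,-0.25,0.27],[0,0,0],[0,0,0]],"angular":[[0,0,0],[0,0,0],[0,0,0],[0,0,0],[0,0,0],[0,0,0],[0,0,0],[0,0,0],[0,0,0],[0,0,0],[0,0,0],[0,0,0]]}'
python3 - <<'E'
from h import *
delta([.5095,.237,.214],101.15)
s=bot.observe();im=viewer.read_camera("wrist")[...,::-1].copy();cv2.imwrite("pics/w1.png",im)
E
```

```text
t: 0.78
tool_pos: [0.1332, 0.4818, 0.214]
tcp_rot: [-0.07, 0.704, 0.07, 0.704]
ft_force: [0.2, 1.0, 0.0]
grip_width: 0.0852
t: 2.28
tool_pos: [0.5083, 0.2381, 0.2142]
tcp_rot: [-0.069, 0.704, 0.069, 0.704]
ft_force: [0.3, 1.1, -0.7]
grip_width: 0.0851
t 2.275 pos [0.5083 0.2381 0.2142] heading 101.19642069495795 j6 0.24255321656276638 j [0.438  0.3424 0.1384 1.3672 0.0003 0.2426] w 0.08512853790360957 F [ 0.3358  1.101  -0.6622]
rotvec units [ 0.0077 -0.0037 -0.0019] | err world mm [ 1.2057 -1.1392 -0.2111] | travel units after turn [ 0.0042 -0.027   0.0193] | before turn [ 0.0042 -0.027   0.0192]
```

View pics/w1.png

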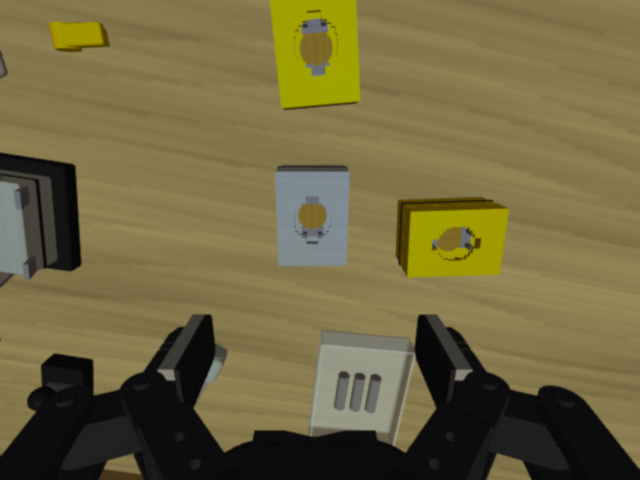

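The wrist view shows the grey case aligned at (312,216) between the two yellow look-alikes. I'll refine the measurement from this view.

Run:
```python
from h import *
im=cv2.imread("pics/w1.png").astype(int); B,G,Rr=im[...,0],im[...,1],im[...,2]
k=np.zeros(B.shape,np.uint8); m=((B>Rr-5)&(B>110)).astype(np.uint8); k[160:275,265:360]=m[160:275,265:360]
s=bot.observe();print(rectpose(k,.056,cam("wrist",s)))
```

```text
(array([0.5115, 0.2369]), np.float32(11.19809), (88.6036376953125, 65.93863677978516))
```

```bash
python3 -m crank '{"travel":[[0.3,-0.03,0.04],[0.6,0,0],[0.6,0,0],[0.6,0,0],[0.6,0,0],[0.5,0,0],[0.3,0,0],[0.1,0,0],[0,0,0]],"angular":[[0,0,0],[0,0,0],[0,0,0],[0,0,0],[0,0,0],[0,0,0],[0,0,0],[0,0,0],[0,0,0]]}'
python3 -m crank '{"travel":[[0,0,0],[0,0,0],[0,0,0],[0,0,0],[0,0,0],[0,0,0]],"angular":[[0,0,0],[0,0,0],[0,0,0],[0,0,0],[0,0,0],[0,0,0]]}' 1 40
python3 -m crank '{"travel":[[0,0,0],[0,0,0],[0,0,0],[-0.2,0,0],[-0.4,0,0],[-0.6,0,0],[-0.6,0,0],[-0.6,0,0],[-0.4,0,0],[-0.2,0,0],[0,0,0],[0,0,0]],"angular":[[0,0,0],[0,0,0],[0,0,0],[0,0,0],[0,0,0],[0,0,0],[0,0,0],[0,0,0],[0,0,0],[0,0,0],[0,0,0],[0,0,0]]}'
python3 - <<'E'
from h import *
delta([.5718,-.0546,.18],92)
cv2.imwrite("pics/w2.png",viewer.read_camera("wrist")[...,::-1])
E
```

```text
t: 3.45
tool_pos: [0.5115, 0.2366, 0.0345]
tcp_rot: [-0.069, 0.704, 0.069, 0.704]
ft_force: [-0.2, 0.1, -0.3]
grip_width: 0.0856
t: 4.2
tool_pos: [0.5117, 0.2366, 0.0348]
tcp_rot: [-0.069, 0.703, 0.069, 0.704]
ft_force: [-0.1, 0.4, 0.8]
grip_width: 0.0
t: 5.7
tool_pos: [0.511, 0.2362, 0.1834]
tcp_rot: [-0.069, 0.704, 0.069, 0.703]
ft_force: [-0.1, -0.3, 0.7]
grip_width: -0.0001
t 5.7 pos [0.511  0.2362 0.1834] heading 101.14994512478752 j6 0.23839949807563385 j [ 0.433   0.3517  0.074   1.2943 -0.      0.2384] w -0.00011766353222427694 F [-0.1332 -0.3447  0.6694]
rotvec units [ 1.525  -0.0111  0.0039] | err world mm [  60.7824 -290.8153   -3.3826] | travel units after turn [ 0.0677 -5.8552  1.0119] | before turn [ 0.0694 -5.9416  0.068 ]
```

View pics/w2.png

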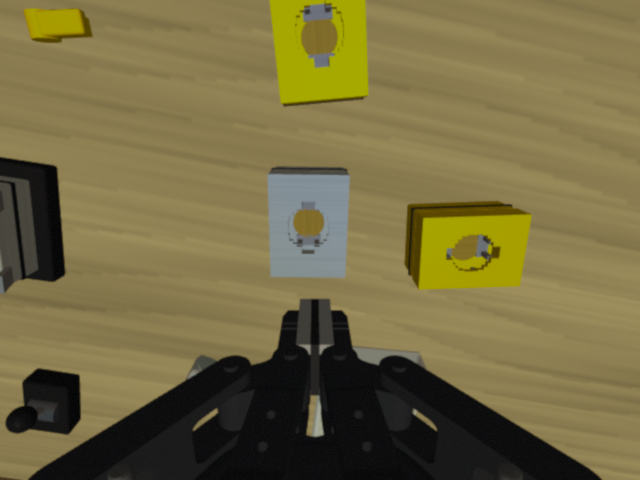

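The grip failed: the fingers shut to 0 with the case still at (309,222) in the picture. I need to find out why before retrying.

Run:
```python
from h import *
im=cv2.imread("pics/w2.png").astype(int); B,G,Rr=im[...,0],im[...,1],im[...,2]
k=np.zeros(B.shape,np.uint8); m=((B>Rr-5)&(B>110)).astype(np.uint8); k[170:280,255:360]=m[170:280,255:360]
s=bot.observe();mw=cam("wrist",s);print(rectpose(k,.056,mw)); print("tcp px",proj(s["tool_pos"],mw), "tip px",proj(s["tool_pos"]-[0,0,.019],mw))
print("tcp in top",proj(s["tool_pos"],cam("top")),"in side",proj(s["tool_pos"],cam("side")))
cv2.imwrite("pics/top2.png",viewer.read_camera("top")[...,::-1]);cv2.imwrite("pics/side2.png",viewer.read_camera("side")[...,::-1])
```

```text
(array([0.513 , 0.2313]), np.float32(10.451218), (90.17821502685547, 66.00236511230469))
tcp px [313.6733 296.8901] tip px [313.7695 280.9593]
tcp in top [182.3334 263.9188] in side [208.177  150.2281]
```

View pics/top2.png

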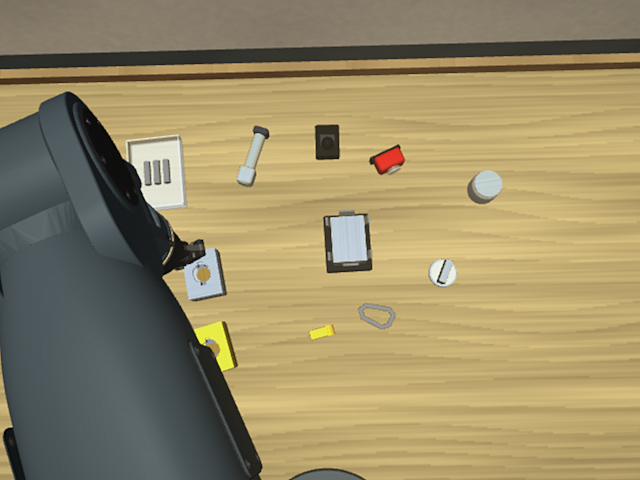

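View pics/side2.png

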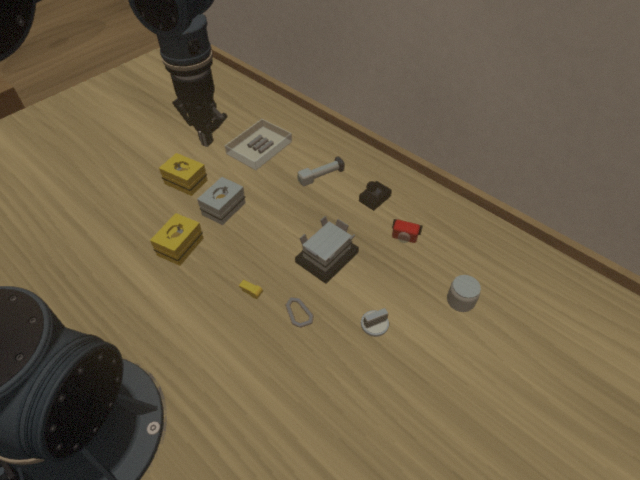

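The case shifted by about 6 mm. In all three views the fingertips also seem displaced from where the reported TCP projects. I'll zoom in to check.

Run:
```python
from h import *
s=bot.observe()
out=[]
for n,f in [("top","top2"),("side","side2")]:
    im=cv2.imread(f"pics/{f}.png"); mw=cam(n); p=proj(s["tool_pos"],mw); t=proj(s["tool_pos"]-[0,0,.019],mw); b=proj(s["tool_pos"]+[0,0,.054],mw)
    print(n,p,t,b)
    x0,y0=int(p[0])-40,int(p[1])-50
    c=cv2.resize(im[y0:y0+80,x0:x0+80],(400,400),interpolation=cv2.INTER_CUBIC)
    for q,col in [(p,(0,0,255)),(t,(0,255,0)),(b,(255,0,255))]:
        cv2.circle(c,(int((q[0]-x0+.5)*5),int((q[1]-y0+.5)*5)),4,col,-1)
    print(x0,y0); out.append(c)
cv2.imwrite("pics/z2.png",np.hstack(out))
```

```text
top [182.3005 263.8513] [185.0454 265.374 ] [173.8666 259.1727]
142 213
side [208.1911 150.1389] [209.7322 156.8478] [203.5683 130.0137]
168 100
```

View pics/z2.png

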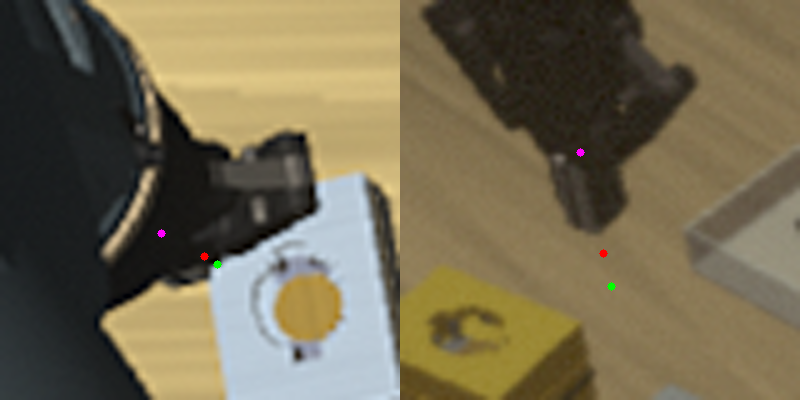

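Findings:
- **Side view:** the shut fingertips sit at about (206,146), against a predicted (210,157). That puts them about 30 mm nearer the hand than the TCP figures imply.
- **Wrist view:** the open gap spans 203 px, which gives the same result.
- **Conclusion:** my grasp closed just above the case top and dragged the case about 6 mm.

I'll correct for this by going deeper and checking from the side before closing.

```bash
python3 -m crank '{"travel":[[0,0,0],[0,0,0],[0,0,0],[0,0,0],[0,0,0],[0,0,0]],"angular":[[0.12,0,0],[0,0,0],[0,0,0],[0,0,0],[0,0,0],[0,0,0]]}' -1 20
python3 - <<'E'
from h import *
delta([.512,.2313,.05],100.45)
s=bot.observe();im=viewer.read_camera("wrist")[...,::-1].copy();cv2.imwrite("pics/w3.png",im)
cv2.imwrite("pics/side3.png",viewer.read_camera("side")[...,::-1])
side=cv2.imread("pics/side3.png"); mw=cam("side")
M=R.from_quat(s["tcp_rot"]).as_matrix()
x0,y0=160,95;c=cv2.resize(side[y0:y0+80,x0:x0+80],(600,600),interpolation=cv2.INTER_CUBIC)
for a in [-.04,-.02,0,.02]:
  for sy in (-1,1):
    q=proj(s["tool_pos"]+M@[a,sy*.0425,0],mw); cv2.circle(c,(int((q[0]-x0+.5)*7.5),int((q[1]-y0+.5)*7.5)),3,(0,0,255) if a==0 else (0,255,0),-1)
cv2.imwrite("pics/z3.png",c)
E
```

```text
t: 6.6
tool_pos: [0.5114, 0.2364, 0.1842]
tcp_rot: [-0.064, 0.704, 0.064, 0.704]
ft_force: [0.2, 0.0, 0.2]
grip_width: 0.0857
t 6.6 pos [0.5114 0.2364 0.1842] heading 100.43367339755135 j6 0.25089877868177524 j [0.433  0.3511 0.0753 1.2949 0.     0.2509] w 0.08565047433911314 F [0.1567 0.012  0.2403]
rotvec units [-0.0027  0.0005 -0.0002] | err world mm [   0.5946   -5.104  -134.2231] | travel units after turn [ 2.6845 -0.1025 -0.0068] | before turn [ 2.6845 -0.1026 -0.0069]
```

View pics/z3.png

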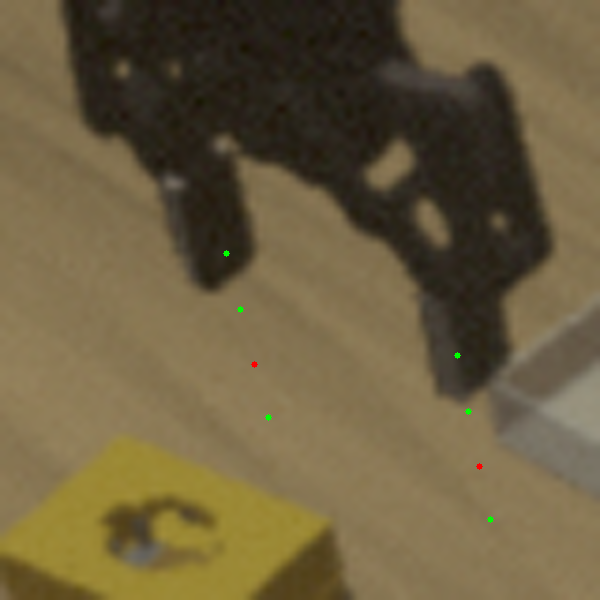

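```bash
python3 -m crank '{"travel":[[0.3,-0.1,0],[0.6,0,0],[0.6,0,0],[0.6,0,0],[0.6,0,0],[0.5,0,0],[0.3,0,0],[0.2,0,0],[0.1,0,0],[0,0,0]],"angular":[[0,0,0],[0,0,0],[0,0,0],[0,0,0],[0,0,0],[0,0,0],[0,0,0],[0,0,0],[0,0,0],[0,0,0]]}'
python3 - <<'E'
from h import *
cv2.imwrite("pics/w4.png",viewer.read_camera("wrist")[...,::-1])
side=viewer.read_camera("side")[...,::-1]
cv2.imwrite("pics/z4.png",cv2.resize(side[110:270,130:290],(600,600),interpolation=cv2.INTER_CUBIC))
E
```

```text
t: 7.95
tool_pos: [0.5124, 0.2315, -0.0056]
tcp_rot: [-0.064, 0.704, 0.064, 0.704]
ft_force: [-0.4, -0.3, -0.2]
grip_width: 0.0856
```

View pics/z4.png

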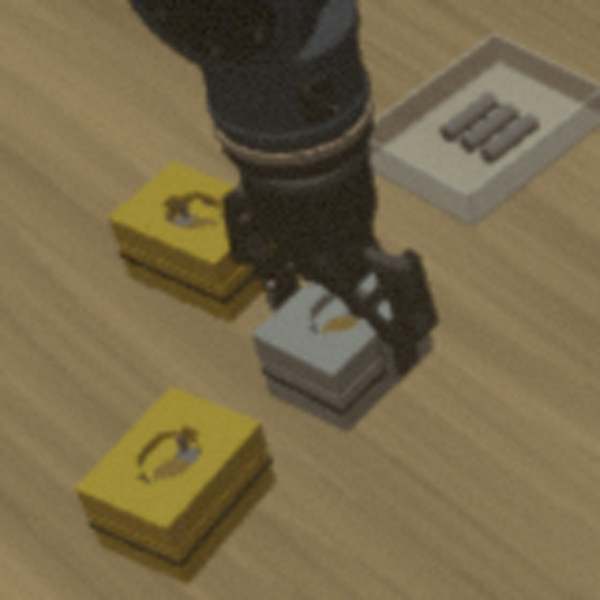

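View pics/w4.png

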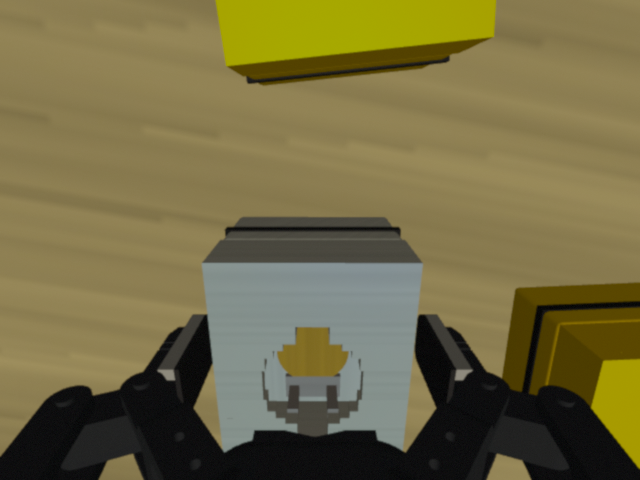

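The fingers now straddle the case, with pads at v≈315-370 on both sides, clear of the yellow boxes. Closing.

```bash
python3 -m crank '{"travel":[[0,0,0],[0,0,0],[0,0,0],[0,0,0],[0,0,0],[0,0,0]],"angular":[[0,0,0],[0,0,0],[0,0,0],[0,0,0],[0,0,0],[0,0,0]]}' 1 40
python3 -m crank '{"travel":[[-0.1,0,0],[-0.3,0,0],[-0.5,0,0],[-0.6,0,0],[-0.6,0,0],[-0.5,0,0],[-0.3,0,0],[-0.1,0,0],[0,0,0]],"angular":[[0,0,0],[0,0,0],[0,0,0],[0,0,0],[0,0,0],[0,0,0],[0,0,0],[0,0,0],[0,0,0]]}'
python3 - <<'E'
from h import *
delta([.5718,-.0546,.15],92)
cv2.imwrite("pics/w5.png",viewer.read_camera("wrist")[...,::-1])
side=viewer.read_camera("side")[...,::-1]
cv2.imwrite("pics/z5.png",cv2.resize(side[70:230,130:290],(600,600),interpolation=cv2.INTER_CUBIC))
E
```

```text
t: 8.8
tool_pos: [0.5127, 0.2316, -0.0052]
tcp_rot: [-0.064, 0.704, 0.064, 0.705]
ft_force: [-1.0, -1.0, 5.8]
grip_width: 0.0657
t: 9.93
tool_pos: [0.5121, 0.2314, 0.1439]
tcp_rot: [-0.064, 0.704, 0.064, 0.704]
ft_force: [0.8, 0.3, -4.5]
grip_width: 0.0655
t 9.925 pos [0.5121 0.2314 0.1439] heading 100.4335841058567 j6 0.2423020538431912 j [ 0.4244  0.3619 -0.0117  1.1976 -0.      0.2423] w 0.06545136193890769 F [ 0.7791  0.2928 -4.4691]
rotvec units [ 1.4056 -0.0041  0.0016] | err world mm [  59.6588 -286.0091    6.1212] | travel units after turn [-0.1224 -5.7583  0.9928] | before turn [-0.1217 -5.8417  0.1375]
```

View pics/z5.png

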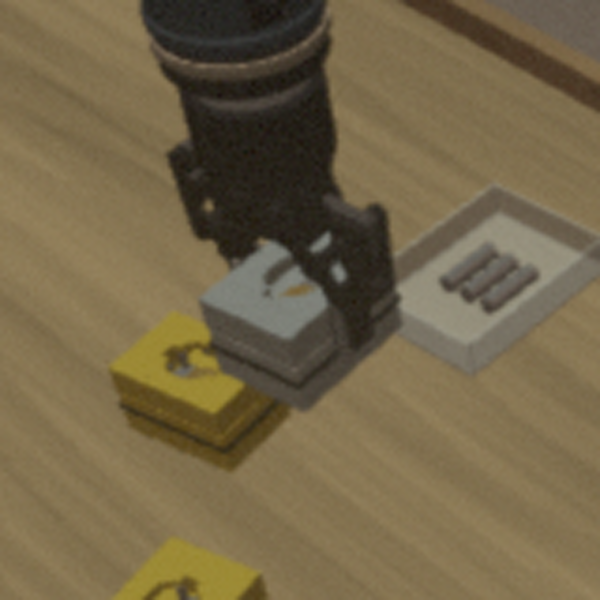

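View pics/w5.png

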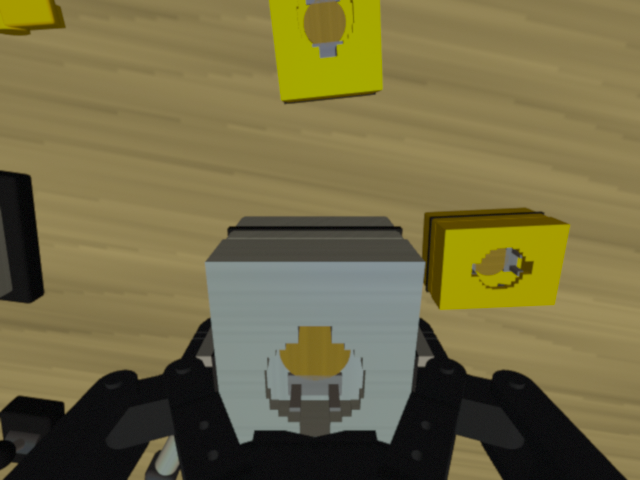

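Run:
```python
from h import *
m=viewer.camera_model("wrist");T=m["tool_from_camera"]
im=cv2.imread("pics/w5.png").astype(int)
# near top edge: gradient row per column
g=im.sum(2)
pts=[]
for u in list(range(225,405,10)):
    col=g[245:280,u]; v=245+np.argmax(np.diff(cv2.GaussianBlur(col.astype(np.float32).reshape(-1,1),(1,3),0).ravel())); pts.append((u,v+.5))
pts=np.array(pts);print(np.polyfit(pts[:,0],pts[:,1],1),pts[:,1])
def ray(p,x):
    d=T[:3,:3]@[(p[0]-m["cx"])/m["fx"],(p[1]-m["cy"])/m["fy"],1]; o=T[:3,3]; return o+d*(x-o[0])/d[0]
for p in [(208.5,262),(421,262),(314,pts[:,1].mean()),(314,325),(314,365)]:print(p,ray(p,-.0615))
```

```text
[  0.  261.5] [261.5 261.5 261.5 261.5 261.5 261.5 261.5 261.5 261.5 261.5 261.5 261.5
 261.5 261.5 261.5 261.5 261.5 261.5]
(208.5, 262) [-0.0615 -0.0317 -0.0441]
(421, 262) [-0.0615  0.0328 -0.0441]
(314, np.float64(261.5)) [-0.0615  0.0003 -0.0442]
(314, 325) [-0.0615  0.0003 -0.0221]
(314, 365) [-0.0615  0.0003 -0.0065]
```

The case is held squarely: width 65.5 mm, edge level at v=261.5, centred within 1 mm. I'll move part-way and measure the dock with the wrist camera beside it.

```bash
python3 -m crank '{"travel":[[0,0,0],[0,0,0],[0,-0.3,0.1],[0,-0.5,0.2],[0,-0.6,0.2],[0,-0.6,0.2],[0,-0.5,0.2],[0,-0.3,0.1],[0,-0.1,0],[0,0,0],[0,0,0]],"angular":[[0.7,0,0],[0.7,0,0],[0,0,0],[0,0,0],[0,0,0],[0,0,0],[0,0,0],[0,0,0],[0,0,0],[0,0,0],[0,0,0]]}'
python3 - <<'E'
from h import *
delta([.5718,-.0546,.15],92)
cv2.imwrite("pics/w6.png",viewer.read_camera("wrist")[...,::-1])
E
```

```text
t: 11.4
tool_pos: [0.5671, 0.089, 0.1442]
tcp_rot: [-0.013, 0.707, 0.013, 0.707]
ft_force: [0.5, -0.4, -3.7]
grip_width: 0.0654
t 11.4 pos [0.5671 0.089  0.1442] heading 92.08842027678766 j6 0.11917323242983406 j [0.1556 0.3862 0.0244 1.2091 0.0002 0.1192] w 0.06536033066709068 F [ 0.5269 -0.3799 -3.7199]
rotvec units [ 0.0147 -0.0011 -0.0013] | err world mm [   4.6739 -143.6293    5.7966] | travel units after turn [-0.1159 -2.8741 -0.0068] | before turn [-0.1163 -2.8741 -0.0113]
```

View pics/w6.png

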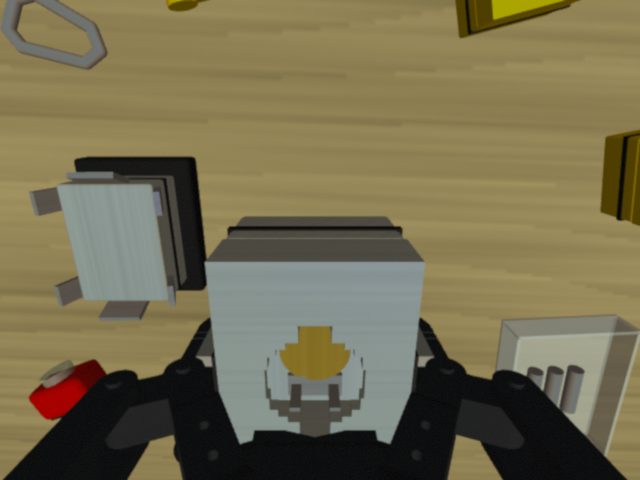

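Run:
```python
from h import *
im=cv2.imread("pics/w6.png"); c=cv2.resize(im[150:330,20:220],(800,720),interpolation=cv2.INTER_CUBIC)
i=im.astype(int);B,G,Rr=i[...,0],i[...,1],i[...,2]
m=((B>150)&(B>Rr)).astype(np.uint8);k=np.zeros_like(m);k[170:320,40:200]=m[170:320,40:200];k=cv2.morphologyEx(k,cv2.MORPH_OPEN,np.ones((9,9)))
s=bot.observe();mw=cam("wrist",s);print(rectpose(k,.062,mw))
cn,_=cv2.findContours(k,cv2.RETR_EXTERNAL,cv2.CHAIN_APPROX_NONE);cn=max(cn,key=cv2.contourArea)
h=cv2.approxPolyDP(cv2.convexHull(cn),4,True)[:,0];print(h.tolist());print(plane(h,.062,mw)[:,:2],plane(h,.062,mw)[:,:2].mean(0))
cv2.drawContours(c,[((cn-[20,150])*4+2)],-1,(0,0,255),1);cv2.imwrite("pics/z6.png",cv2.resize(c,(640,576)))
```

```text
Traceback (most recent call last):
  File "h.py", line 20, in rectpose
    c=max(c,key=cv2.contourArea)[:,0]
      ~~~^^^^^^^^^^^^^^^^^^^^^^^
ValueError: max() iterable argument is empty
```

Run:
```python
from h import *
im=cv2.imread("pics/w6.png"); c=cv2.resize(im[150:330,20:220],(800,720),interpolation=cv2.INTER_CUBIC)
i=im.astype(int);B,G,Rr=i[...,0],i[...,1],i[...,2]
print(im[240,110],im[190,45],im[310,125])
m=((G>125)&(B>Rr-15)).astype(np.uint8);k=np.zeros_like(m);k[170:320,40:200]=m[170:320,40:200];k=cv2.morphologyEx(k,cv2.MORPH_OPEN,np.ones((9,9)))
s=bot.observe();mw=cam("wrist",s);print(rectpose(k,.062,mw))
cn,_=cv2.findContours(k,cv2.RETR_EXTERNAL,cv2.CHAIN_APPROX_NONE);cn=max(cn,key=cv2.contourArea)
h=cv2.approxPolyDP(cv2.convexHull(cn),4,True)[:,0];print(h.tolist());print(plane(h,.062,mw)[:,:2],plane(h,.062,mw)[:,:2].mean(0))
cv2.drawContours(c,[((cn-[20,150])*4+2)],-1,(0,0,255),1);cv2.imwrite("pics/z6.png",cv2.resize(c,(640,576)))
```

```text
[147 152 139] [70 78 85] [73 80 87]
(array([ 0.5734, -0.0555]), np.float32(2.103508), (87.7723159790039, 65.16256713867188))
[[150, 185], [167, 299], [84, 299], [59, 185]]
[[ 0.5284 -0.0252]
 [ 0.6161 -0.0223]
 [ 0.6184 -0.0861]
 [ 0.5307 -0.0877]] [ 0.5734 -0.0553]
```

View pics/z6.png

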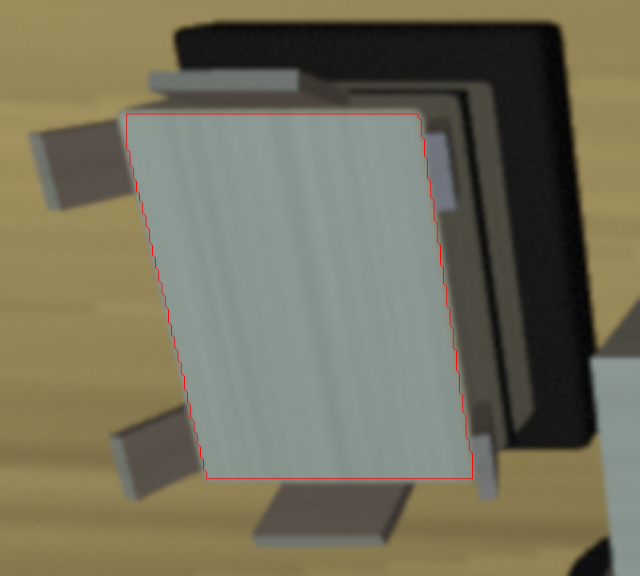

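```bash
python3 -m crank '{"travel":[[0,-0.2,0],[0,-0.4,0],[0,-0.6,0],[0,-0.6,0],[0,-0.5,0],[0,-0.4,0],[0,-0.15,0],[0,-0.045,0.008],[0,0,0],[0,0,0]],"angular":[[0,0,0],[0,0,0],[0,0,0],[0,0,0],[0,0,0],[0,0,0],[0,0,0],[0,0,0],[0,0,0],[0,0,0]]}'
python3 - <<'E'
from h import *
delta([.5726,-.0556,.0565],92.05)
cv2.imwrite("pics/w7.png",viewer.read_camera("wrist")[...,::-1])
E
```

```text
t: 12.7
tool_pos: [0.5729, -0.0557, 0.1442]
tcp_rot: [-0.013, 0.707, 0.013, 0.707]
ft_force: [-0.8, 0.8, -3.2]
grip_width: 0.0659
t 12.7 pos [ 0.5729 -0.0557  0.1442] heading 92.0806285923005 j6 -0.13322437849156393 j [-0.0969  0.3893  0.0291  1.2105  0.0001 -0.1332] w 0.06592859597848981 F [-0.8129  0.8236 -3.2401]
rotvec units [ 0.0051 -0.0002 -0.001 ] | err world mm [ -0.338    0.0628 -87.7135] | travel units after turn [ 1.7543  0.0015 -0.0067] | before turn [ 1.7543  0.0013 -0.0067]
```

View pics/w7.png

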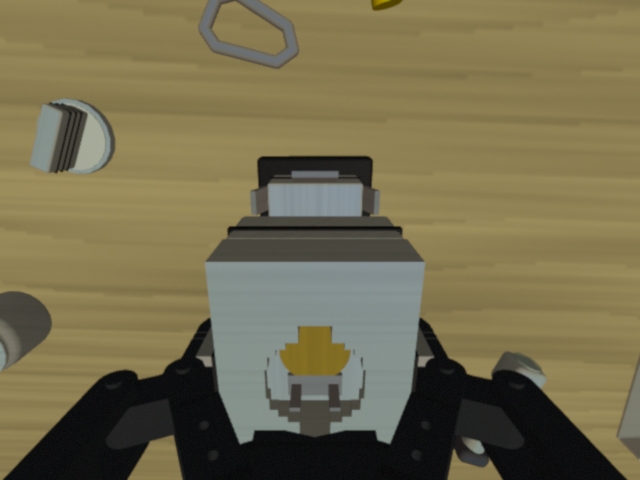

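The view is symmetric: dock plate at u 258–372, case at u 208–423, both centred near 315. Lowering.

```bash
python3 -m crank '{"travel":[[0.2,0,-0.006],[0.4,0,0],[0.4,0,0],[0.2,0,0],[0.1,0,0],[0.1,0,0],[0.1,0,0],[0.05,0,0],[0,0,0]],"angular":[[0,0,0],[0,0,0],[0,0,0],[0,0,0],[0,0,0],[0,0,0],[0,0,0],[0,0,0],[0,0,0]]}'
python3 - <<'E'
from h import *
delta([.5726,-.0556,.0565],92.05);print(bot.observe()["moment"])
E
python3 -m crank '{"travel":[[0.05,0,0],[0.05,0,0],[0.04,0,0],[0.02,0,0],[0.02,0,0],[0,0,0]],"angular":[[0,0,0],[0,0,0],[0,0,0],[0,0,0],[0,0,0],[0,0,0]]}'
python3 - <<'E'
from h import *
delta([.5726,-.0556,.0565],92.05);print(bot.observe()["moment"])
side=viewer.read_camera("side")[...,::-1]
cv2.imwrite("pics/z8.png",cv2.resize(side[160:290,260:390],(600,600),interpolation=cv2.INTER_CUBIC))
E
```

```text
t: 13.88
tool_pos: [0.5726, -0.0563, 0.0667]
tcp_rot: [-0.013, 0.707, 0.013, 0.707]
ft_force: [0.6, 0.7, -3.9]
grip_width: 0.0654
t 13.875 pos [ 0.5726 -0.0563  0.0667] heading 92.02939090260506 j6 -0.1334971949532891 j [-0.0981  0.4338 -0.1068  1.0303  0.     -0.1335] w 0.06541932791924251 F [ 0.5666  0.6578 -3.8774]
rotvec units [-0.0034 -0.0013 -0.0002] | err world mm [  0.0187   0.736  -10.1513] | travel units after turn [0.203  0.0147 0.0009] | before turn [0.203  0.0147 0.0009]
[ 0.0222 -0.012   0.0175]
t: 14.62
tool_pos: [0.5726, -0.0563, 0.0577]
tcp_rot: [-0.013, 0.707, 0.013, 0.707]
ft_force: [0.4, -0.2, -3.9]
grip_width: 0.0657
t 14.625 pos [ 0.5726 -0.0563  0.0577] heading 92.02967540793797 j6 -0.1334809234248901 j [-0.0981  0.4407 -0.1204  1.0098  0.     -0.1335] w 0.06568261218775465 F [ 0.3571 -0.1743 -3.9193]
rotvec units [-0.0034 -0.0005 -0.0002] | err world mm [-0.0096  0.7244 -1.1759] | travel units after turn [0.0235 0.0145 0.0003] | before turn [0.0235 0.0145 0.0003]
[ 0.0223  0.1034 -0.0204]
```

View pics/z8.png

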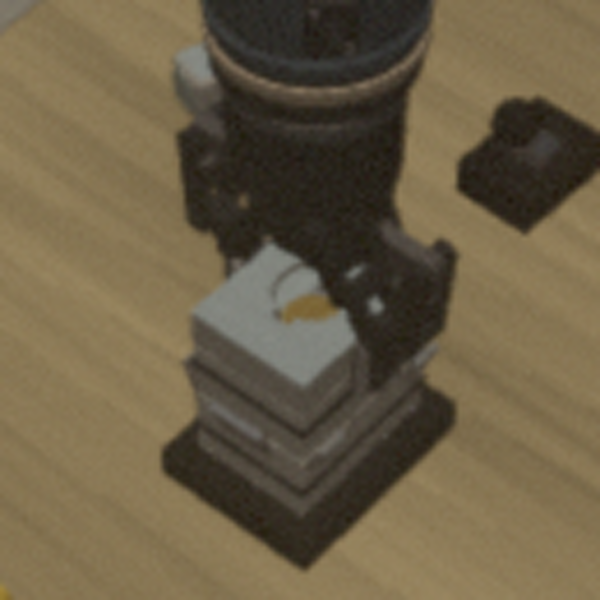

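Between the ears, nearly down, and no side forces. I'll lower the last millimetre or so until it touches.

```bash
python3 -m crank '{"travel":[[0.01,0,0],[0.01,0,0],[0.01,0,0],[0,0,0]],"angular":[[0,0,0],[0,0,0],[0,0,0],[0,0,0]]}'
python3 -m crank '{"travel":[[0.01,0,0],[0.01,0,0],[0,0,0]],"angular":[[0,0,0],[0,0,0],[0,0,0]]}'
```

```text
t: 15.18
tool_pos: [0.5727, -0.0563, 0.0568]
tcp_rot: [-0.013, 0.707, 0.013, 0.707]
ft_force: [-4.3, -0.5, 7.9]
grip_width: 0.0663
t: 15.55
tool_pos: [0.5727, -0.0563, 0.0568]
tcp_rot: [-0.013, 0.707, 0.012, 0.707]
ft_force: [-10.9, 0.4, 22.9]
grip_width: 0.0657
```

```bash
python3 -m crank '{"travel":[[0,0,0],[0,0,0],[0,0,0],[0,0,0],[0,0,0]],"angular":[[0,0,0],[0,0,0],[0,0,0],[0,0,0],[0,0,0]]}' -1 40
python3 -m crank '{"travel":[[-0.1,0,0],[-0.2,0,0],[-0.4,0,0],[-0.6,0,0],[-0.6,0,0],[-0.3,0,0],[-0.1,0,0],[0,0,0]],"angular":[[0,0,0],[0,0,0],[0,0,0],[0,0,0],[0,0,0],[0,0,0],[0,0,0],[0,0,0]]}'
python3 - <<'E'
from h import *
delta([.506,-.2426,.17],66.2)
s=bot.observe()
cv2.imwrite("pics/w9.png",viewer.read_camera("wrist")[...,::-1])
E
```

```text
t: 16.18
tool_pos: [0.5726, -0.0563, 0.0551]
tcp_rot: [-0.013, 0.707, 0.013, 0.707]
ft_force: [0.2, -0.2, -0.2]
grip_width: 0.0854
t: 17.18
tool_pos: [0.5724, -0.0563, 0.1697]
tcp_rot: [-0.013, 0.707, 0.013, 0.707]
ft_force: [-0.6, 0.0, 0.9]
grip_width: 0.0852
t 17.175 pos [ 0.5724 -0.0563  0.1697] heading 92.0302426659739 j6 -0.13346731995613534 j [-0.098   0.3804  0.0806  1.2717 -0.     -0.1335] w 0.08524146739744 F [-0.6042  0.0349  0.9197]
rotvec units [ 4.305  -0.0062  0.0007] | err world mm [ -66.4401 -186.2987    0.3382] | travel units after turn [-0.0068 -3.9453  0.2878] | before turn [-0.0061 -3.6766 -1.46  ]
```

View pics/w9.png

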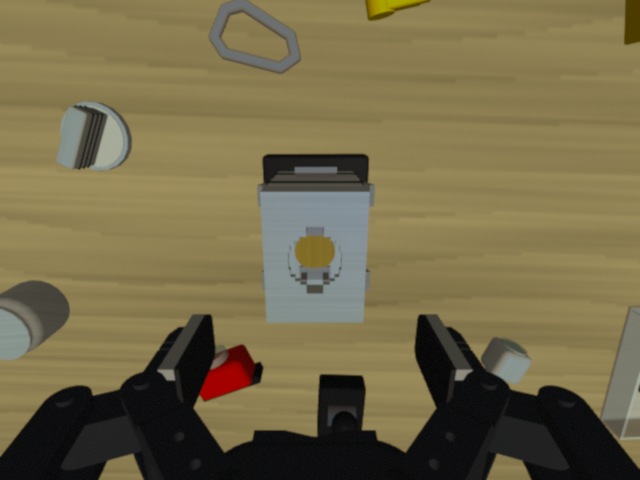

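The case is seated at (316,255), with the socket centre near (315,258). I'll measure it and then go to the cap.

```bash
python3 - <<'E'
from h import *
im=cv2.imread("pics/w9.png");i=im.astype(int);B,G,Rr=i[...,0],i[...,1],i[...,2]
m=((G>125)&(B>Rr-15)).astype(np.uint8);k=np.zeros_like(m);k[187:335,255:378]=m[187:335,255:378];k=cv2.morphologyEx(k,cv2.MORPH_OPEN,np.ones((9,9)))
s=bot.observe();mw=cam("wrist",s);print(rectpose(k,.118,mw))
cv2.imwrite("pics/z9.png",cv2.resize(im[180:330,250:380],(693,800))[:,:][:600])
E
python3 -m crank '{"travel":[[0,0,0],[0,0,0],[0,0,0],[0,0,0],[0,0,0],[0,-0.3,0],[0,-0.6,0],[0,-0.8,0.1],[0,-0.8,0.1],[0,-0.8,0.09],[0,-0.5,0],[0,-0.145,0]],"angular":[[0.861,0,0],[0.861,0,0],[0.861,0,0],[0.861,0,0],[0.861,0,0],[0,0,0],[0,0,0],[0,0,0],[0,0,0],[0,0,0],[0,0,0],[0,0,0]]}'
python3 -m crank '{"travel":[[0,0,0],[0,0,0]],"angular":[[0,0,0],[0,0,0]]}'
python3 - <<'E'
from h import *
delta([.506,-.2426,.17],66.2)
cv2.imwrite("pics/w10.png",viewer.read_camera("wrist")[...,::-1])
E
```

```text
(array([ 0.5729, -0.056 ]), np.float32(1.9761505), (89.25074005126953, 66.58760833740234))
t: 18.73
tool_pos: [0.505, -0.2443, 0.1697]
tcp_rot: [0.146, 0.692, -0.146, 0.692]
ft_force: [0.3, -0.3, -0.6]
grip_width: 0.0857
t: 18.98
tool_pos: [0.5065, -0.242, 0.1701]
tcp_rot: [0.145, 0.692, -0.145, 0.692]
ft_force: [0.3, 0.4, -0.4]
grip_width: 0.0857
t 18.975 pos [ 0.5065 -0.242   0.1701] heading 66.27596639957946 j6 -0.03174125154078476 j [-0.4458  0.3507  0.039   1.2593  0.0002 -0.0317] w 0.0856829387014054 F [ 0.2868  0.4445 -0.3809]
rotvec units [ 0.0127 -0.0016 -0.0015] | err world mm [-0.4733 -0.6186 -0.1167] | travel units after turn [ 0.0023 -0.0151 -0.0037] | before turn [ 0.0023 -0.0151 -0.0037]
```

View pics/w10.png

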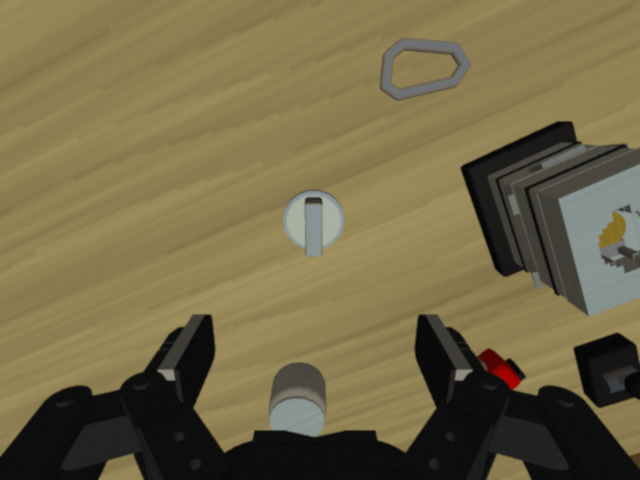

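View pics/z9.png

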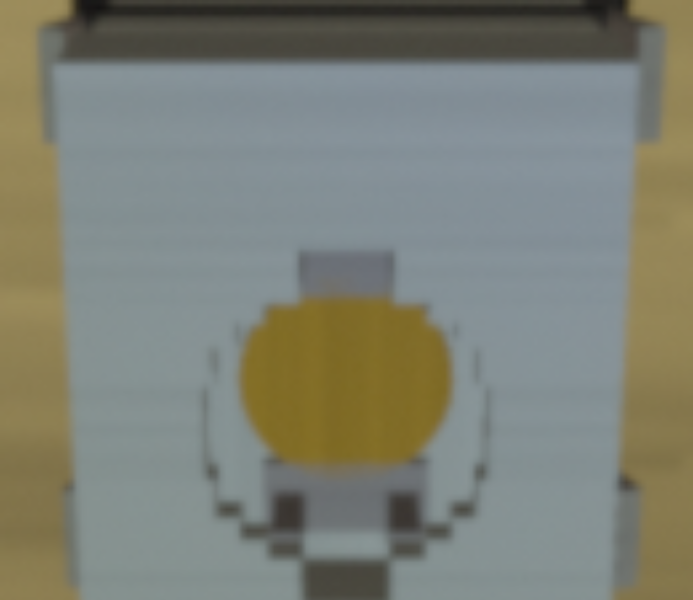

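The wrist view shows the bar upright in the image at (314,227) and the flange at (314,220), so the jaws are aligned with the bar.

Run:
```python
from h import *
im=cv2.imread("pics/w10.png");i=im.astype(int);B,G,Rr=i[...,0],i[...,1],i[...,2]
s=bot.observe();mw=cam("wrist",s)
c=im[180:270,270:360]; cv2.imwrite("pics/z10.png",cv2.resize(c,(720,720),interpolation=cv2.INTER_CUBIC)[:600])
m=(B>Rr-25)&(G>100);k=np.zeros(B.shape,np.uint8);k[180:270,270:360]=m[180:270,270:360]
cn,_=cv2.findContours(k,cv2.RETR_EXTERNAL,cv2.CHAIN_APPROX_NONE);cn=max(cn,key=cv2.contourArea)[:,0]
P=plane(cn[cn[:,1]<240],.018,mw)[:,:2]
A=np.c_[2*P,np.ones(len(P))];sol=np.linalg.lstsq(A,(P**2).sum(1),rcond=None)[0];print("flange",sol[:2],np.sqrt(sol[2]+sol[:2]@sol[:2]))
kb=((B>Rr+5)&(G>110)&(G<175)).astype(np.uint8)
print(im[230,314],im[215,300])
row=[ (im[v,295:335].astype(int).tolist()) for v in (235,)];print(row)
for a in [(305.5,205),(322.5,205),(305.5,256),(322.5,256),(314,256),(314,205)]:print(a,plane(a,.051,mw)[0])
```

```text
flange [ 0.5075 -0.2434] 0.027676413878876857
[151 148 136] [161 176 167]
[[[159, 176, 168], [159, 176, 167], [158, 176, 167], [159, 176, 168], [159, 176, 167], [159, 176, 168], [159, 176, 167], [159, 176, 168], [158, 175, 167], [148, 165, 156], [113, 125, 121], [124, 131, 126], [142, 144, 134], [145, 146, 134], [145, 145, 133], [145, 145, 133], [147, 146, 134], [149, 148, 136], [150, 148, 136], [150, 148, 136], [150, 148, 136], [150, 148, 136], [150, 148, 136], [151, 148, 136], [149, 148, 136], [134, 141, 134], [123, 136, 133], [136, 151, 145], [154, 170, 162], [160, 176, 168], [160, 176, 168], [160, 176, 168], [160, 176, 167], [160, 176, 167], [160, 176, 168], [160, 176, 167], [161, 176, 168], [159, 175, 167], [160, 176, 167], [160, 175, 167]]]
(305.5, 205) [ 0.485 -0.24   0.051]
(322.5, 205) [ 0.4905 -0.2275  0.051 ]
(305.5, 256) [ 0.5252 -0.2581  0.051 ]
(322.5, 256) [ 0.531  -0.2449  0.051 ]
(314, 256) [ 0.5281 -0.2515  0.051 ]
(314, 205) [ 0.4877 -0.2338  0.051 ]
```

View pics/z10.png

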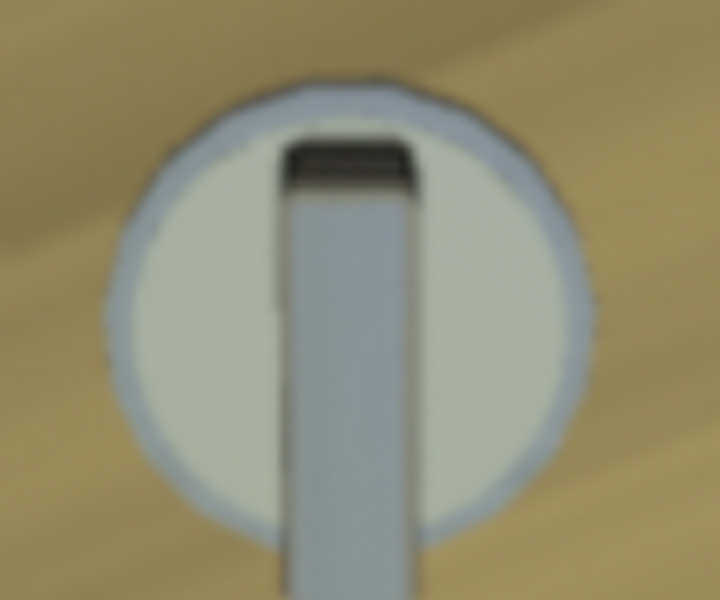

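```bash
python3 -m crank '{"travel":[[0.3,-0.01,0.026],[0.6,0,0],[0.6,0,0],[0.6,0,0],[0.5,0,0],[0.4,0,0],[0.2,0,0],[0.04,0,0],[0,0,0]],"angular":[[0,0,0],[0,0,0],[0,0,0],[0,0,0],[0,0,0],[0,0,0],[0,0,0],[0,0,0],[0,0,0]]}' -1 30
python3 - <<'E'
from h import *
cv2.imwrite("pics/w11.png",viewer.read_camera("wrist")[...,::-1])
side=viewer.read_camera("side")[...,::-1]
cv2.imwrite("pics/z11.png",cv2.resize(side[250:370,310:430],(600,600),interpolation=cv2.INTER_CUBIC))
E
```

```text
t: 20.15
tool_pos: [0.5076, -0.2437, 0.0086]
tcp_rot: [0.146, 0.692, -0.146, 0.692]
ft_force: [-0.3, -0.0, 0.1]
grip_width: 0.0856
```

View pics/z11.png

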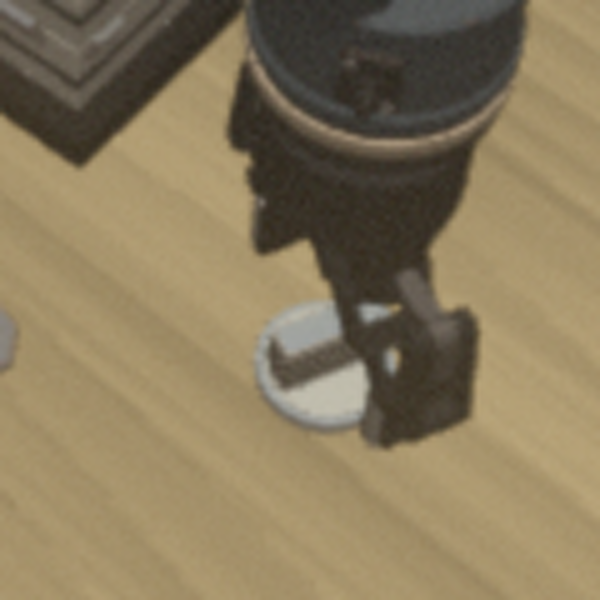

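View pics/w11.png

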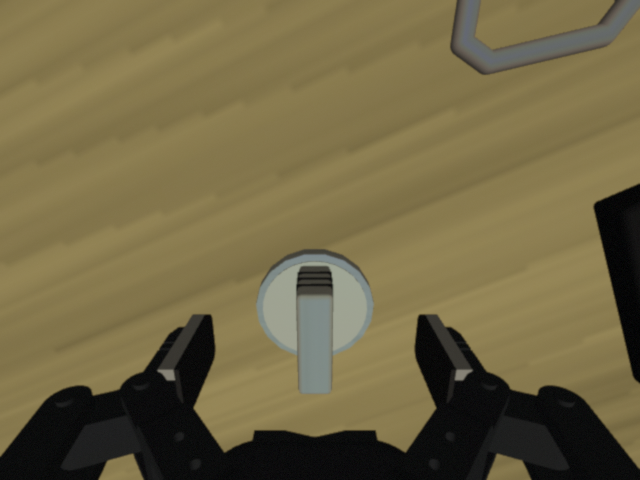

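The bar at u 297–333, v 293–392 is centred between the pads (v 315–370). Closing.

```bash
python3 -m crank '{"travel":[[0,0,0],[0,0,0],[0,0,0],[0,0,0],[0,0,0],[0,0,0],[0,0,0],[0,0,0]],"angular":[[0,0,0],[0,0,0],[0,0,0],[0,0,0],[0,0,0],[0,0,0],[0,0,0],[0,0,0]]}' 1 40
python3 - <<'E'
from h import *
delta([.5729,-.056,.2],92)
cv2.imwrite("pics/w12.png",viewer.read_camera("wrist")[...,::-1])
E
```

```text
t: 21.25
tool_pos: [0.5074, -0.2437, 0.0083]
tcp_rot: [0.146, 0.692, -0.146, 0.692]
ft_force: [0.1, 0.5, 4.6]
grip_width: 0.0131
t 21.25 pos [ 0.5074 -0.2437  0.0083] heading 66.20352344522034 j6 -0.03240496402934031 j [-0.4477  0.4621 -0.2243  0.8841  0.     -0.0324] w 0.01310876881470287 F [0.0904 0.4635 4.6289]
rotvec units [-4.2994  0.0027  0.0007] | err world mm [ 65.4844 187.6912 191.6722] | travel units after turn [-3.8334  3.7058  1.4399] | before turn [-3.8336  3.9631 -0.3152]
```

View pics/w12.png

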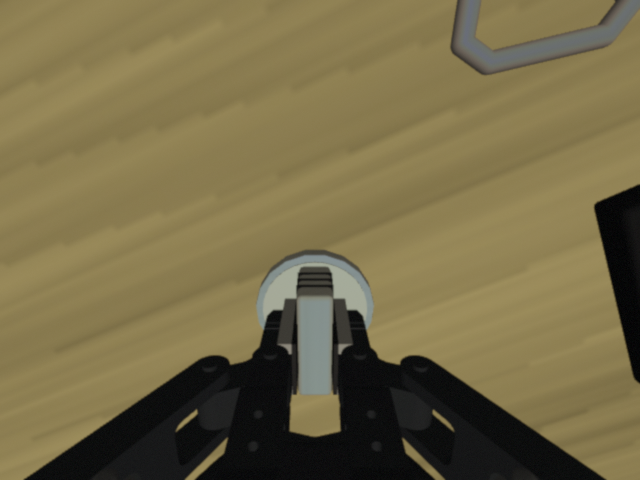

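The bar is gripped (13 mm). Lift, turn to the case heading, then move over the socket.

```bash
python3 - <<'E'
from h import *
m=viewer.camera_model("wrist");T=m["tool_from_camera"]
im=cv2.imread("pics/w12.png").astype(int)
print(im[285:300,314].sum(1).tolist(), im[384:400,314].sum(1).tolist())
def ray(p,x):
    d=T[:3,:3]@[(p[0]-m["cx"])/m["fx"],(p[1]-m["cy"])/m["fy"],1]; o=T[:3,3]; return o+d*(x-o[0])/d[0]
for p in [(297.5,294),(333,294),(314,294),(314,393.5)]:print(p,ray(p,-.0427))
E
python3 -m crank '{"travel":[[-0.2,0,0],[-0.5,0,0],[-0.7,0,0],[-0.8,0,0],[-0.7,0,0],[-0.45,0,0],[-0.2,0,0],[0,0,0],[0,0,0],[0,0,0],[0,0,0],[0,0,0]],"angular":[[0,0,0],[0,0,0],[0,0,0],[0,0,0],[0,0,0],[0,0,0],[-0.86,0,0],[-0.86,0,0],[-0.86,0,0],[-0.86,0,0],[-0.86,0,0],[0,0,0]]}'
python3 - <<'E'
from h import *
delta([.5729,-.056,.185],92)
E
```

```text
[79, 91, 161, 193, 201, 198, 204, 204, 204, 216, 263, 318, 368, 390, 400] [419, 418, 417, 417, 420, 418, 418, 419, 417, 412, 392, 376, 371, 374, 375, 379]
(297.5, 294) [-0.0427 -0.006  -0.0238]
(333, 294) [-0.0427  0.0072 -0.0238]
(314, 294) [-0.0427  0.0001 -0.0238]
(314, 393.5) [-0.0427  0.0001  0.0221]
t: 22.8
tool_pos: [0.5071, -0.2436, 0.186]
tcp_rot: [-0.012, 0.707, 0.012, 0.707]
ft_force: [0.1, 0.2, -1.4]
grip_width: 0.0132
t 22.8 pos [ 0.5071 -0.2436  0.186 ] heading 91.97163669311428 j6 -0.48215373275717915 j [-0.4477  0.3491  0.077   1.2988 -0.     -0.4822] w 0.013174086358163441 F [ 0.088   0.2365 -1.4399]
rotvec units [-0.0047 -0.0013 -0.0005] | err world mm [ 65.7869 187.5593  -0.9969] | travel units after turn [0.0199 3.703  1.4459] | before turn [0.0199 3.7037 1.444 ]
```

```bash
python3 -m crank '{"travel":[[0,0.2,0.1],[0,0.5,0.2],[0,0.7,0.3],[0,0.7,0.3],[0,0.7,0.3],[0,0.5,0.2],[0,0.3,0.062],[0,0.097,0],[0,0,0],[0,0,0]],"angular":[[0,0,0],[0,0,0],[0,0,0],[0,0,0],[0,0,0],[0,0,0],[0,0,0],[0,0,0],[0,0,0],[0,0,0]]}'
python3 - <<'E'
from h import *
delta([.5737,-.0563,.1143],92)
cv2.imwrite("pics/w13.png",viewer.read_camera("wrist")[...,::-1])
side=viewer.read_camera("side")[...,::-1]
cv2.imwrite("pics/z13.png",cv2.resize(side[140:280,260:400],(600,600),interpolation=cv2.INTER_CUBIC))
E
```

```text
t: 24.05
tool_pos: [0.5737, -0.0571, 0.1858]
tcp_rot: [-0.012, 0.707, 0.012, 0.707]
ft_force: [0.4, -0.2, -1.1]
grip_width: 0.0132
t 24.05 pos [ 0.5737 -0.0571  0.1858] heading 91.9403657498811 j6 -0.13298878863971042 j [-0.0991  0.3786  0.1187  1.3109 -0.0002 -0.133 ] w 0.013168168476048236 F [ 0.3521 -0.1735 -1.129 ]
rotvec units [-0.0099  0.0005  0.0017] | err world mm [  0.0072   0.8086 -71.4938] | travel units after turn [1.4299 0.0162 0.0007] | before turn [1.4299 0.0164 0.0006]
```

View pics/w13.png

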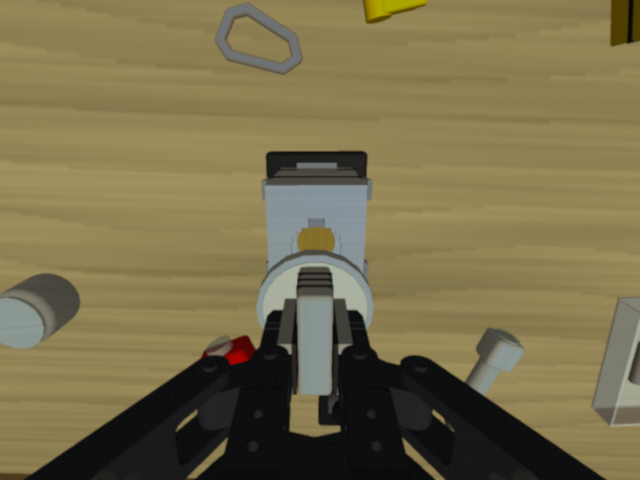

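View pics/z13.png

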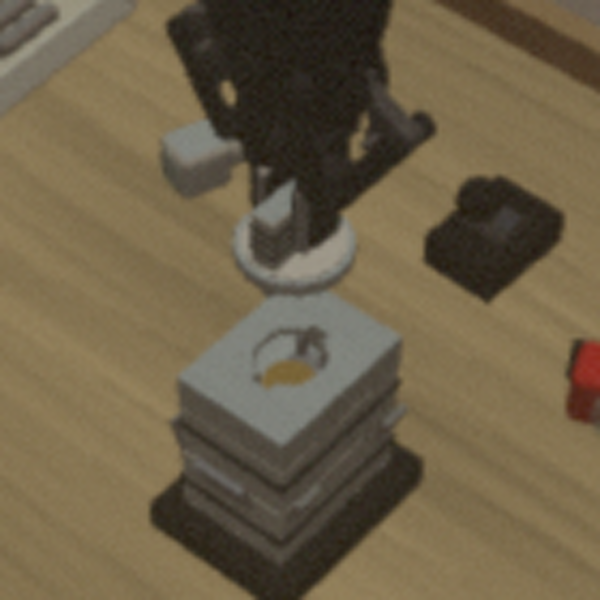

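The cap hangs directly above the keyhole (notch at (316,222)), with 0.8 mm left to correct in y. Lowering to just above the mouth, then in small steps.

```bash
python3 -m crank '{"travel":[[0.2,0.016,0],[0.4,0,0],[0.3,0,0],[0.15,0,0],[0.05,0,0],[0,0,0]],"angular":[[0,0,0],[0,0,0],[0,0,0],[0,0,0],[0,0,0],[0,0,0]]}'
python3 -m crank '{"travel":[[0.03,0,0],[0.03,0,0],[0.03,0,0],[0.03,0,0],[0.03,0,0],[0,0,0]],"angular":[[0,0,0],[0,0,0],[0,0,0],[0,0,0],[0,0,0],[0,0,0]]}'
python3 -m crank '{"travel":[[0.03,0,0],[0.03,0,0],[0.03,0,0],[0.03,0,0],[0.02,0,0],[0,0,0]],"angular":[[0,0,0],[0,0,0],[0,0,0],[0,0,0],[0,0,0],[0,0,0]]}'
python3 - <<'E'
from h import *
delta([.5737,-.0563,.1143],92)
print(bot.observe()["moment"])
side=viewer.read_camera("side")[...,::-1]
cv2.imwrite("pics/z14.png",cv2.resize(side[140:280,260:400],(600,600),interpolation=cv2.INTER_CUBIC))
E
```

```text
t: 24.9
tool_pos: [0.5741, -0.0556, 0.131]
tcp_rot: [-0.012, 0.707, 0.012, 0.707]
ft_force: [0.8, 0.0, -1.2]
grip_width: 0.0137
t: 25.65
tool_pos: [0.5738, -0.0556, 0.1231]
tcp_rot: [-0.012, 0.707, 0.012, 0.707]
ft_force: [-0.4, 0.3, -1.4]
grip_width: 0.0135
t: 26.4
tool_pos: [0.5738, -0.0555, 0.1161]
tcp_rot: [-0.012, 0.707, 0.012, 0.707]
ft_force: [0.1, 0.5, -0.8]
grip_width: 0.0133
t 26.4 pos [ 0.5738 -0.0555  0.1161] heading 92.00208732243675 j6 -0.13141782623357282 j [-0.0965  0.4043 -0.0211  1.1455  0.     -0.1314] w 0.013313650063050434 F [ 0.089   0.4649 -0.8457]
rotvec units [ 0.0003 -0.0011 -0.0003] | err world mm [-0.1222 -0.7721 -1.8239] | travel units after turn [ 0.0365 -0.0153 -0.003 ] | before turn [ 0.0365 -0.0153 -0.003 ]
[-0.0153 -0.0349 -0.0122]
```

View pics/z14.png

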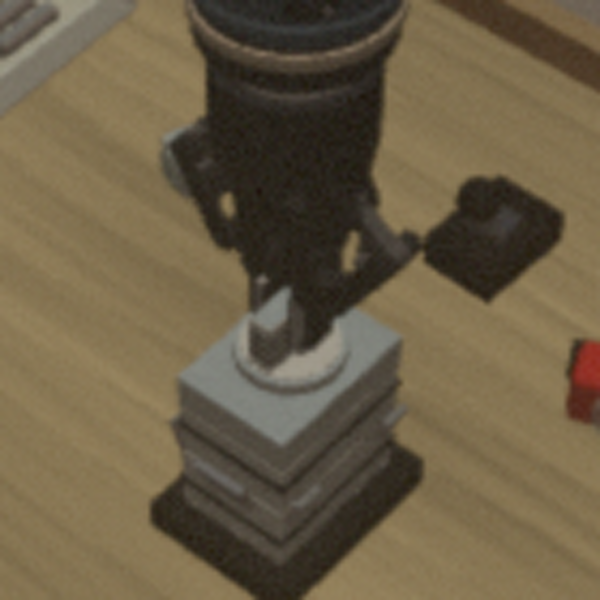

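The plug has gone in freely with no contact force. Down until the flange touches.

```bash
python3 -m crank '{"travel":[[0.02,-0.01,0],[0.01,0,0],[0.01,0,0],[0,0,0],[0,0,0]],"angular":[[0,0,0],[0,0,0],[0,0,0],[0,0,0],[0,0,0]]}'
python3 -m crank '{"travel":[[0.01,0,0],[0.01,0,0],[0,0,0]],"angular":[[0,0,0],[0,0,0],[0,0,0]]}'
```

```text
t: 27.08
tool_pos: [0.5739, -0.0561, 0.1144]
tcp_rot: [-0.012, 0.707, 0.012, 0.707]
ft_force: [-1.7, -0.5, 2.2]
grip_width: 0.0135
t: 27.45
tool_pos: [0.574, -0.056, 0.1143]
tcp_rot: [-0.012, 0.707, 0.012, 0.707]
ft_force: [-7.8, 0.1, 17.5]
grip_width: 0.0139
```

Home: contact at the expected height of 0.1143. I'll ease the push and then turn clockwise (+x of the tool), 30° first and then check.

```bash
python3 -m crank '{"travel":[[-0.02,0,0],[0,0,0],[0,0,0]],"angular":[[0,0,0],[0,0,0],[0,0,0]]}' 1 60
python3 -m crank '{"travel":[[0,0,0],[0,0,0],[0,0,0],[0,0,0],[0,0,0],[0,0,0],[0,0,0],[0,0,0],[0,0,0],[0,0,0]],"angular":[[0.3,0,0],[0.6,0,0],[0.7,0,0],[0.7,0,0],[0.7,0,0],[0.7,0,0],[0.7,0,0],[0.4,0,0],[0.2,0,0],[0,0,0]]}'
python3 - <<'E'
from h import *
delta([.5738,-.056,.1143],47)
print(bot.observe()["moment"])
cv2.imwrite("pics/w15.png",viewer.read_camera("wrist")[...,::-1])
E
```

```text
t: 27.82
tool_pos: [0.574, -0.056, 0.1144]
tcp_rot: [-0.012, 0.707, 0.012, 0.707]
ft_force: [-1.9, -0.4, 5.5]
grip_width: 0.0134
t: 29.08
tool_pos: [0.5742, -0.0563, 0.1144]
tcp_rot: [0.171, 0.686, -0.171, 0.686]
ft_force: [-0.3, -2.6, 5.4]
grip_width: 0.0128
t 29.075 pos [ 0.5742 -0.0563  0.1144] heading 61.983666959394085 j6 0.3914647835861222 j [-0.0975  0.4054 -0.024   1.1408 -0.0005  0.3915] w 0.012838462166849113 F [-0.3066 -2.5745  5.3613]
rotvec units [2.4973 0.0074 0.0008] | err world mm [-0.3648  0.3183 -0.0992] | travel units after turn [ 0.002  -0.0003 -0.0097] | before turn [ 0.002   0.0022 -0.0094]
[-0.4121  0.1171 -0.0085]
```

View pics/w15.png

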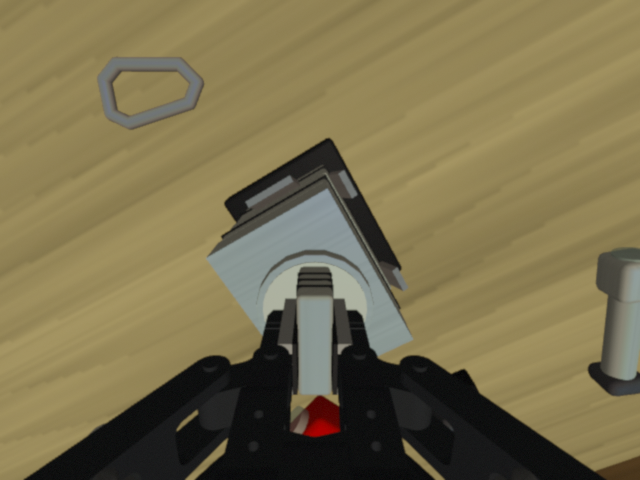

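The cap turns with the fingers (bar still square in the jaws) and the case stays in place. I'll turn the last 15° to half-way.

```bash
python3 -m crank '{"travel":[[0,0,0],[0,0,0],[0,0,0],[0,0,0],[0,0,0],[0,0,0],[0,0,0],[0,0,0],[0,0,0],[0,0,0]],"angular":[[0.4,0,0],[0.6,0,0],[0.6,0,0],[0.5,0,0],[0.3,0,0],[0.1,0,0],[0,0,0],[0,0,0],[0,0,0],[0,0,0]]}'
python3 - <<'E'
from h import *
delta([.5738,-.056,.1143],47)
s=bot.observe();mw=cam("wrist",s)
print(s["moment"],s["qvel"])
im=viewer.read_camera("wrist")[...,::-1];cv2.imwrite("pics/w16.png",im)
top=viewer.read_camera("top")[...,::-1];cv2.imwrite("pics/top16.png",top)
E
```

```text
t: 30.38
tool_pos: [0.574, -0.0563, 0.1144]
tcp_rot: [0.259, 0.658, -0.259, 0.658]
ft_force: [-1.0, -2.6, 6.8]
grip_width: 0.013
t 30.375 pos [ 0.574  -0.0563  0.1144] heading 47.00427221699094 j6 0.6529153568444676 j [-0.0975  0.4053 -0.0241  1.141  -0.0005  0.6529] w 0.013021220056292153 F [-0.9699 -2.626   6.7533]
rotvec units [0.0007 0.0059 0.0015] | err world mm [-0.232   0.3164 -0.09  ] | travel units after turn [ 0.0018  0.0015 -0.0077] | before turn [ 0.0018  0.0015 -0.0077]
[-0.4064  0.3369  0.0167] [ 0.0005  0.0012  0.0012  0.0006 -0.0025  0.0012]
```

View pics/w16.png

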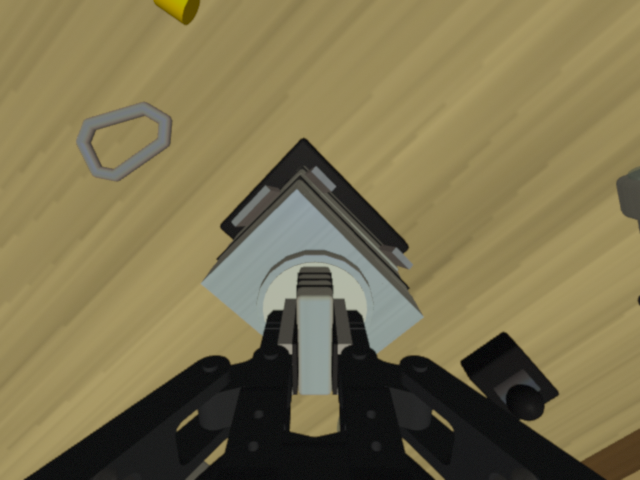

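View pics/top16.png

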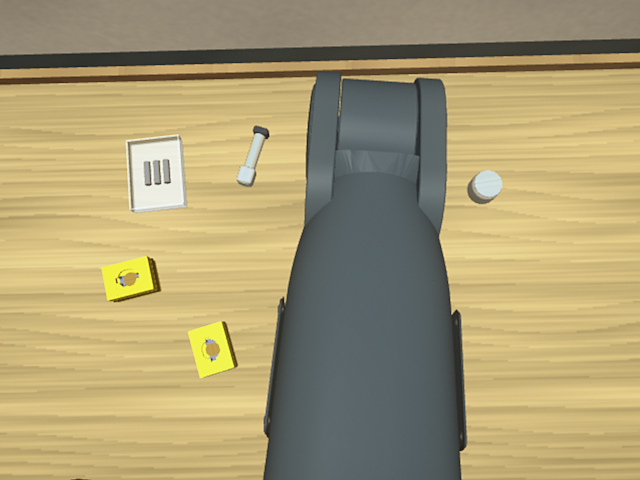

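Last check: the angle of the case edges, from (299,187) to (203,281) and (422,312), against the bar.

Run:
```python
from h import *
s=bot.observe();mw=cam("wrist",s)
P=plane([(299,187),(203,281),(422,312)],.118,mw)
for a,b in [(0,1),(0,2)]:
    d=P[b]-P[a];print(np.degrees(np.arctan2(d[1],d[0]))%180,np.linalg.norm(d))
print("centre",(P[1]+P[2])/2)
Q=plane([(314,294),(314,393.5)],.157,mw);d=Q[1]-Q[0];print("bar heading",np.degrees(np.arctan2(d[1],d[0]))%180,"bar centre",Q.mean(0))
```

```text
91.06807551329743 0.06624718376151394
1.0121962689796185 0.08799232194818031
centre [ 0.5724 -0.0547  0.118 ]
bar heading 136.95606829087674 bar centre [ 0.5734 -0.0557  0.157 ]
```

```bash
python3 -c "
from workcell import bot
print(bot.sign_off())"
```

```text
the job is handed in; nothing more can be done
None
```

I built up the lantern and handed it in at about 30.5 s, with the cap still gripped at half-way. Sign-off gives no verdict, so the result rests on my own last checks.

- **First grasp failed:** the fingertips sit about 30–40 mm nearer the hand than the stated geometry. The jaws closed above the case and dragged it about 6 mm on the ledge. I worked out the offset from the wrist and side pictures, re-measured the case and gripped it deeper.
- **Case on the dock:** I set it between the ears, pressed it lightly home and released it. It then measured (0.5729, -0.0560) m with yaw 2.0°, against (0.5734, -0.0555) m and 2.1° for the dock.
- **Cap:** it went in without contact until the flange touched at the expected height. I then turned it 45° clockwise.
- **Last check:** the bar is at -43.0° and the case's yaw is 1.0° to 2.0°, so the turn is 44–45°. The tool height is unchanged, the joints are still, and the grip is 13.0 mm wide with 60 N set.
- **Where checks disagreed:** a rough hand-picked case centre in the last view was 1.5 mm off the earlier measurement, which is within tolerance.
- **Bystanders:** none looks moved in the last pictures. The dock and cap area was hidden under the arm in the last top view, and I did not measure the headlamp, whistle, carabiner or switch again at the end.

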